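# Dock the cordless mixer handle

### The arm

A 6-joint arm with a two-finger parallel gripper is mounted at the origin on the work surface. World frame = base frame: x ahead of the robot, y to its left, z up, the work surface at z = 0. Lengths are in m, angles in degrees, forces in N, time in s.
With the tool pointing down it reaches from about 0.4 to 0.825 m from the base axis. Payload 7 kg.
Tool frame: the origin (TCP) lies midway between the tips of the shut fingers; the grasp point (between the pads) lies 19 mm behind it; z points along the fingers, y is the line along which they close (so a half turn about z gives the same grasp; the last joint's range is limited). The gripper opens to 88 mm and grips with 3 to 60 N. Pads are 19 mm wide; open, the fingers measure 130 mm over their backs; the gripper's body (78 mm by 193 mm) begins 47 mm behind the grasp point.
Start: joints at [-46.92, 20.546, 0.682, 0, -70.136, -16.507], TCP at [0.302, -0.604, 0.227] pointing down, gripper open.
Joint ranges: [-176.03, 176.03], [-82.01, 121.73], [-58.28, 71.71], [-173.87, 95.51], [-174.79, -0.11], [-173.66, 173.66]. Speed limits (degrees/s): [136.94, 136.94, 172.46, 180, 180, 180].

### API

Orientations are given as [roll, pitch, yaw] about the fixed x, y, z axes, in that order (R = Rz(yaw) Ry(pitch) Rx(roll)).
In Python, from plant import * gives the robot as it stands.
- The arm moves only by the tool move_arm, never from a script. Its argument "commands" is a list of rows, each a list of 7 numbers: the shift along the world's x, y, z in mm, then the turn, a rotation vector about the world's x, y, z in degrees, then the opening in per cent of the stroke, from 0 (shut) to 100 (fully open). In form: [[x, y, z, rx, ry, rz, fingers], ...]. A call has 1 to 20 rows; each row shifts and turns the commanded pose from where the row before left it; what a row does not reach is not made up. A row lasts 1/10 s, in which the tool goes at most 50 mm and 8.59 degrees, less where a joint would pass 70% of its speed; a pose out of reach is approached as far as the arm can. A call with a gripper value outside its range is refused whole. The fingers move at their own pace and stop on an object; "squeeze" is the grip in N (left out, the last holds). Time passes only in rows, so rows that do not move let the fingers close. It gives the time, the measured TCP pose, the force and the opening at its end, in the units of the state.
- get_state(): the state, without advancing time (a new reading comes with each control period).
- capture(name): name is "side" or "top" or "wrist"; returns a dict with "frame" (384x512x3 uint8, blue, green, red), "camera_matrix" (3x3 intrinsics, pixels), "world_to_cam" (4x4, takes a point from world to camera coordinates); the wrist camera has in their place "tool_from_camera" (4x4, takes a point from camera to tool coordinates, whose origin is the TCP and whose axes are the flange's). Camera axes: x right, y up, looking along -z (the intrinsics and any distortion apply to the point x, -y, -z); pixel columns grow to the right and rows downward; lengths in m; the calibration is good to about 2 mm. A picture is of the moment at which its call begins: read the wrist's pose just before it. There is no depth.
- close_job(): hands the job in, once; it reports no verdict.
The state is a dict: "time_s": time; "joints": joint angles; "qd": joint speeds; "joint_torque": joint torques, N m; "tcp_pos": TCP position; "eef_rot": TCP orientation; "contact_force": force on the tool from outside, world axes, zero at the start; "moment": the same for the moment, N m; "gripper_width": finger opening in m.
Only numpy, scipy, OpenCV 4.12 (cv2) and the standard library are available. Lean on these libraries where they do the work, as an engineer would, in place of code of your own. Each camera call takes 0.05 s, during which the arm holds its last target. There are 200 camera calls.

### The job

Take the cordless mixer handle off its hook and stand it upright, foot down, in the bore of the charging dock. Press it down against the stiff contact pad until you feel it firmly meet the hard stop, without ramming it, and leave it standing there. Leave the jar, the mug and the biscuit cutter where they are.

Things in the scene. Friction and masses are not known exactly. Their poses are not given: they have to be found in the camera images.
- mixer: cordless mixer handle, hard white plastic, about 0.26 kg, hanging free to swing by a steel wire loop on its top. Origin: centre of the underside of its foot; z up along its axis. Round foot 38 mm wide from z = 0 to 45 mm (4 mm bevel at its lower edge), round grip 30 mm wide from 50 to 130 mm, tapering to a 12 mm top at 150 mm, then the loop, upright in the y-z plane
- loop_top (a point): highest point of the mixer handle's wire loop, 184 mm above the underside of the foot; the loop's hole is about 28 mm wide, centred 19 mm lower; wire 5 mm thick
- stand: fixed hook stand: dark wooden base plate 170 x 120 x 14 mm, steel post 16 mm wide and 330 mm tall, 75 mm to the stand's +x of the origin. Origin: on the table, right under the loop's resting place. A steel bar 8 mm thick, the hook, comes from the post along the stand's -x, level until 6 mm beyond the origin, then sloping up at 30 degrees to its tip
- hook_seat (a point): top of the hook's level bar where the loop rests, 279 mm above the table, straight above the stand's origin. To come off, the loop is raised about 8 mm, drawn 6 mm outwards, then up and out along the slope, some 45 mm out and 26 mm up, without rubbing hard (else the handle turns in the fingers)
- hook_tip (a point): middle of the hook's rounded free end, 30 mm from the seat along the stand's -x and 10 mm higher than the seat; x, y, z axes are the stand's
- dock: fixed white charging dock: block 100 x 100 x 85 mm, origin at the centre of its underside, z up. In the middle of its top one round upright bore, 41 mm wide, sharp-edged, with the brass contact pad as its floor
- dock_mouth (a point): centre of the bore's mouth, level with the dock's top, 85 mm above its underside
- pad: brass contact pad, disc 34 mm wide; origin: centre of its top, at first 18 to 51 mm below the mouth. It slides down stiffly (at 8 to 9 N of push on the handle) and stays there. It has 3 to 20 mm to go to a hidden hard stop (38 to 54 mm below the mouth, set anew each time), found only by the push rising steeply: press to 15 to 20 N; over 35 N is ramming
- jar: bystander: closed jar 64 mm wide, 85 mm tall, origin at the centre of its underside
- mug: bystander: white mug 82 mm wide, 92 mm tall, origin at the centre of its underside, handle at +y
- cutter: bystander: round steel biscuit cutter (ring) 66 mm wide, 30 mm tall, origin at the centre of its underside
Mind the look-alikes: they are no part of the job. There is more than one size of the mixer; the job needs the smaller. Leave any red look-alike of the dock alone.

How it is judged:
By the outcome, as a careful person would: the job done as asked, in the order asked, and still so for the second after the job is handed in, with the robot touching nothing.
It also fails if it takes over 61 s, if anything falls off the work surface, if the arm or the gripper's body presses on something with over 40 N, if the wrist force passes 120 N, or if a joint passes its speed limit or range.

## Working session

There is one attempt and no reset: what is moved stays moved. The work goes in short steps, Python scripts to look and compute and a tool call to move; the robot and the scene stay as the last step left them, time stands still between calls to the robot, and variables do not carry over. Pictures are saved under pics/ and viewed, on a budget of 10 in all, crops included, one or two more only if the job needs it, and the job is handed in when it is done.

Besides the shell and the picture viewer there is one more tool, called after "Call:" as name(argument=value, ...) on one line, values as JSON. move_arm: Moves the arm, as the interface text tells. Its arguments: {"type":"object","properties":{"commands":{"type":"array"},"squeeze":{"type":"number"}},"required":["commands"]}

```bash
mkdir -p pics; cat > h.py <<'E'
from plant import *
import numpy as np, cv2
from scipy.spatial.transform import Rotation as R
def cam(n):
    c=capture(n); return c
def ray(c,u,v,st=None):
    K=np.array(c["camera_matrix"]); d=np.linalg.inv(K)@[u,v,1]; d=np.array([d[0],-d[1],-d[2]])
    if "world_to_cam" in c: T=np.linalg.inv(np.array(c["world_to_cam"]))
    else:
        T=np.eye(4);T[:3,:3]=R.from_euler('xyz',st["eef_rot"],degrees=True).as_matrix();T[:3,3]=st["tcp_pos"];T=T@np.array(c["tool_from_camera"])
    return T[:3,3],T[:3,:3]@d/np.linalg.norm(d)
def onz(c,u,v,z,st=None):
    o,d=ray(c,u,v,st); return o+d*(z-o[2])/d[2]
def proj(c,p,st=None):
    K=np.array(c["camera_matrix"])
    if "world_to_cam" in c: q=np.array(c["world_to_cam"])@[*p,1]
    else:
        T=np.eye(4);T[:3,:3]=R.from_euler('xyz',st["eef_rot"],degrees=True).as_matrix();T[:3,3]=st["tcp_pos"];q=np.linalg.inv(T@np.array(c["tool_from_camera"]))@[*p,1]
    w=K@[q[0],-q[1],-q[2]]; return w[:2]/w[2]
def tri(a,b):
    (o1,d1),(o2,d2)=a,b
    A=np.stack([d1,-d2],1); s=np.linalg.lstsq(A,o2-o1,rcond=None)[0]
    p,q=o1+s[0]*d1,o2+s[1]*d2; return (p+q)/2,np.linalg.norm(p-q)
E
python3 - <<'E'
from h import *
import pickle
print(get_state())
for n in("side","top","wrist"):
    c=cam(n); cv2.imwrite(f"pics/{n}0.png",cv2.resize(c["frame"],(800,600),interpolation=cv2.INTER_CUBIC)); pickle.dump(c,open(n+"0.pkl","wb"))
    if n!="wrist": print(n,np.linalg.inv(np.array(c["world_to_cam"])).round(3),np.array(c["camera_matrix"]).round(1),[k for k in c])
    else: print(c["tool_from_camera"],c["camera_matrix"])
E
```

```text
{'time_s': 0.0, 'joints': array([-4.69211221e+01,  2.05901558e+01,  6.33113557e-01, -2.07308737e-02,
       -7.01373111e+01, -1.65071520e+01]), 'qd': array([ 0.02856298,  0.03390459, -0.09070111,  0.09298675, -0.06983589,
       -0.0026674 ]), 'joint_torque': array([ 7.45779507e-04, -5.82715845e+01,  2.93058068e+01,  6.99703261e+00,
        6.98031407e-03, -1.52005596e-04]), 'tcp_pos': array([ 0.30168949, -0.6032604 ,  0.22563021]), 'eef_rot': array([ 1.79903998e+02, -8.12658486e-03, -1.53435327e+02]), 'contact_force': array([ 0.45657987, -1.15389248, -1.06040795]), 'moment': array([-0.02604955, -0.02103677,  0.00826166]), 'gripper_width': 0.0879427660184432}
side [[ 0.837  0.261 -0.482  0.053]
 [-0.548  0.396 -0.737 -0.669]
 [-0.001  0.88   0.474  0.63 ]
 [ 0.     0.     0.     1.   ]] [[387.5   0.  252.3]
 [  0.  387.5 190.8]
 [  0.    0.    1. ]] ['frame', 'camera_matrix', 'world_to_cam']
top [[ 0.007  0.996 -0.087  0.42 ]
 [-1.     0.01   0.03   0.017]
 [ 0.031  0.087  0.996  1.234]
 [ 0.     0.     0.     1.   ]] [[452.6   0.  259. ]
 [  0.  452.6 184.3]
 [  0.    0.    1. ]] ['frame', 'camera_matrix', 'world_to_cam']
[[ 1.47597456e-04  9.66342750e-01  2.57257981e-01  6.81374699e-02]
 [ 9.99999398e-01  1.37176172e-04 -1.08901021e-03 -1.03784011e-04]
 [-1.08764678e-03  2.57257987e-01 -9.66342147e-01 -1.57611298e-01]
 [ 0.00000000e+00  0.00000000e+00  0.00000000e+00  1.00000000e+00]] [[337.29815421   0.         257.76801851]
 [  0.         337.29815421 194.86786595]
 [  0.           0.           1.        ]]
```

View pics/side0.png

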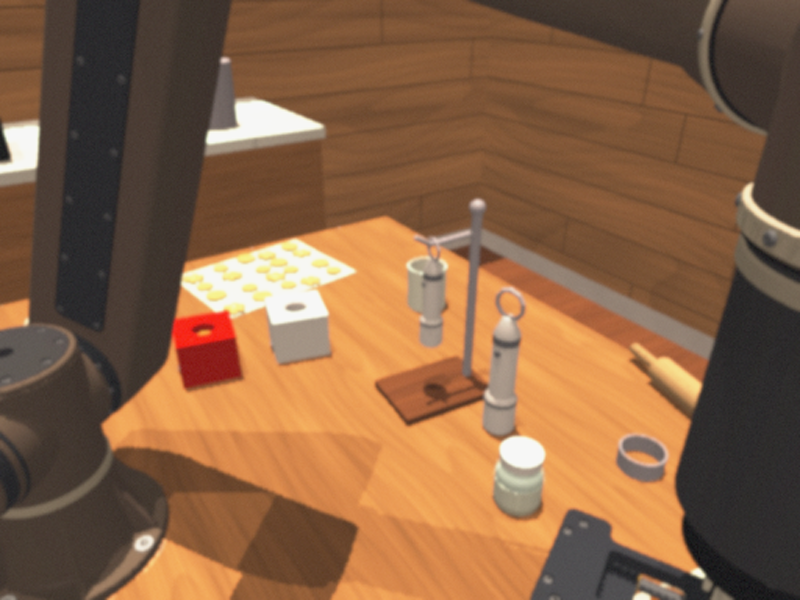

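View pics/top0.png

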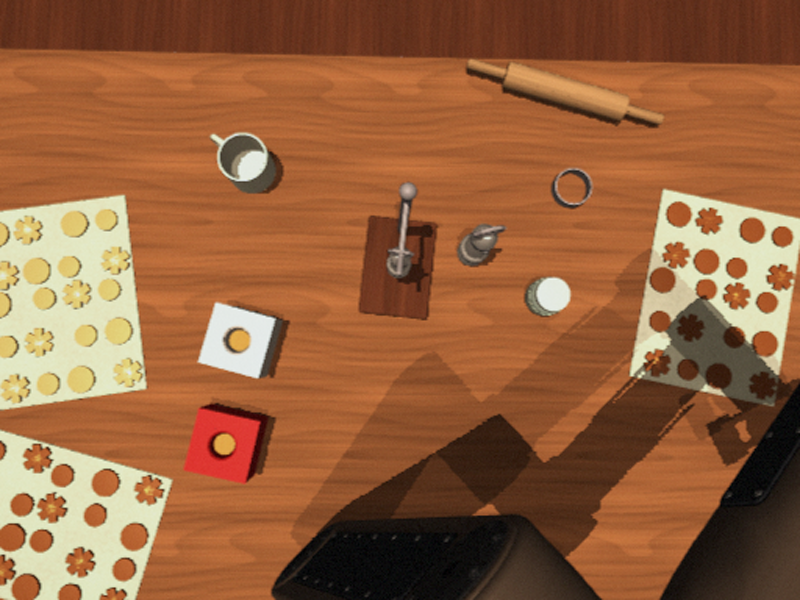

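```bash
python3 - <<'E'
from h import *
import pickle
t=pickle.load(open("top0.pkl","rb")); s=pickle.load(open("side0.pkl","rb")); k=.64
P=lambda c,u,v,z:onz(c,u*k,v*k,z)[:2].round(4)
print("post top",P(t,408,191,.335), "plate", [P(t,*p,.014) for p in((369,216),(436,225),(428,319),(360,309))])
# dock white mask / bore brass
hsv=cv2.cvtColor(t["frame"],cv2.COLOR_BGR2HSV)
m=((hsv[...,1]<40)&(hsv[...,2]>200)).astype(np.uint8); roi=np.zeros_like(m); roi[185:250,120:190]=1
cs,_=cv2.findContours(m*roi,cv2.RETR_CCOMP,cv2.CHAIN_APPROX_NONE)
for c in cs:
    if cv2.contourArea(c)>40:
        (x,y),(a,b),an=cv2.fitEllipse(c); print(cv2.contourArea(c),x,y,a,b,an,onz(t,x,y,.085)[:2], cv2.minAreaRect(c))
        if cv2.contourArea(c)>1000: print([P(t,p[0]/k,p[1]/k,.085) for p in cv2.boxPoints(cv2.minAreaRect(c))])
print("jar",P(t,552,293,.085),"mug",P(t,244,158,.092),"bigmixer foot",P(t,474,250,.02),"cutter",P(t,572,187,.03))
print("side: mixer foot bottom ctr, post top, tip")
for z,p in((.1,(430,343)),(.335,(478,205)),(.289,(416,238))): print(P(s,*p,z))
import plant; print([n for n in dir(plant) if n[0]!='_'])
b=np.hstack([cv2.resize(t["frame"][105:225,205:315],None,fx=4,fy=4,interpolation=2)[:480],cv2.resize(s["frame"][120:250,250:330],None,fx=3.69,fy=3.69,interpolation=2)[:480]])
b=b[:,:800];cv2.imwrite("pics/c1.png",b);print(b.shape)
E
```

```text
post top [ 0.6246 -0.0133] plate [array([0.6522, 0.0437]), array([ 0.6379, -0.0735]), array([ 0.4734, -0.0602]), array([0.4897, 0.0573])]
1492.0 150.89048767089844 217.48516845703125 45.166316986083984 46.1850471496582 45.5632438659668 [0.43416225 0.25389997] ((150.8018798828125, 217.44338989257812), (39.42247772216797, 39.971920013427734), 15.945395469665527)
[array([0.3993, 0.3139]), array([0.496 , 0.2896]), array([0.4695, 0.1938]), array([0.373 , 0.2189])]
278.5 151.1143035888672 217.359375 18.65924072265625 19.25342559814453 53.659767150878906 [0.43448202 0.25334988] ((150.75, 217.25001525878906), (18.384775161743164, 19.091880798339844), 45.0)
jar [ 0.5148 -0.2593] mug [0.7308 0.2474] bigmixer foot [ 0.5937 -0.1393] cutter [ 0.7051 -0.3096]
side: mixer foot bottom ctr, post top, tip
[ 0.5555 -0.0061]
[ 0.6072 -0.0412]
[ 0.5265 -0.0026]
['Unreachable', 'capture', 'close_job', 'get_state']
(480, 735, 3)
```

View pics/c1.png

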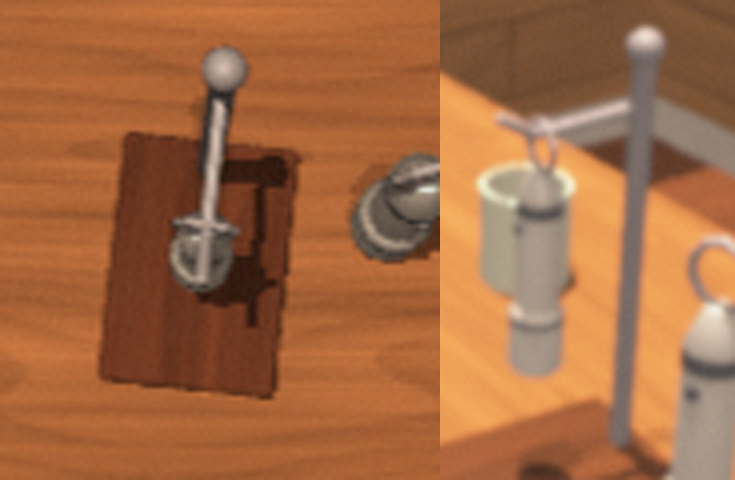

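```bash
python3 - <<'E'
from h import *
import pickle
t=pickle.load(open("top0.pkl","rb")); s=pickle.load(open("side0.pkl","rb"))
T=lambda u,v:ray(t,205+u/4,105+v/4)
S=lambda u,v:ray(s,250+(u-440)/3.69,120+v/3.69)
for n,a,b in(("ball",(224,69),(645,43)),("tip",(203,283),(500,120)),("loop",(208,228),(542,119)),("postbase",(224,69),(621,443))): print(n,tri(T(*a),S(*b)))
o,d=S(621,443); print("post base on z.014",o+d*(.014-o[2])/d[2])
o,d=S(645,65); print("post at z .325",o+d*(.325-o[2])/d[2])
for z,p in((.1,(534,372)),(.145,(537,318)),(.15,(537,305)),(.23,(541,210))):
  o,d=S(*p); print(z,(o+d*(z-o[2])/d[2]).round(4))
E
```

```text
ball (array([ 0.62858632, -0.01416577,  0.32148323]), np.float64(0.0022880152388597055))
tip (array([ 0.52228691, -0.00535917,  0.29023703]), np.float64(0.003857393685786358))
loop (array([ 0.55224466, -0.00802321,  0.28489915]), np.float64(0.004225444424438956))
postbase (array([ 0.67597514, -0.0084448 , -0.00320993]), np.float64(0.05869850223682019))
post base on z.014 [ 0.63013985 -0.0173117   0.014     ]
post at z .325 [ 0.59800277 -0.0518612   0.325     ]
0.1 [ 0.5525 -0.0113  0.1   ]
0.145 [ 0.551  -0.0147  0.145 ]
0.15 [ 0.556  -0.0077  0.15  ]
0.23 [ 0.5452 -0.0228  0.23  ]
```

Call:
move_arm(commands=[[0,0,0,0,0,6,100],[0,0,0,0,0,6,100],[0,0,0,0,0,6,100],[-10,20,30,0,-6,6,100],[-10,20,30,0,-6,6,100],[-10,20,30,0,-6,6,100],[-10,20,30,0,-6,0,100]])

```text
time_s: 0.85
tcp_pos: [0.2621, -0.5231, 0.3478]
eef_rot: [-159.6, 13.1, -114.5]
contact_force: [-1.4, -1.4, -0.3]
gripper_width: 0.0877
```

```bash
python3 -c "
from h import *
s=get_state();print(s['time_s'],s['joints'].round(3),s['tcp_pos'].round(4),s['eef_rot'].round(2))"
```

```text
0.85 [-59.951   6.259   2.517 -22.633 -77.305  36.387] [ 0.2621 -0.5231  0.3478] [-159.6    13.11 -114.48]
```

Call:
move_arm(commands=[[0,20,10,6,-3,3,100],[0,20,10,6,-3,3,100],[0,20,10,6,-3,3,100]])

```text
time_s: 1.15
tcp_pos: [0.2614, -0.4629, 0.3787]
eef_rot: [-157.0, 33.2, -104.4]
contact_force: [0.7, -0.2, -0.4]
gripper_width: 0.0878
```

```bash
cat > log.py <<'E'
from h import *
import json
s=get_state();r=[*s['joints'],*s['tcp_pos'],*s['eef_rot']];open('data.txt','a').write(json.dumps(r)+"\n");print(np.round(r,3))
E
python3 log.py
```

```text
[ -69.193   12.643   13.049  -38.371 -101.065   43.843    0.261   -0.463
    0.379 -157.045   33.169 -104.429]
```

Call:
move_arm(commands=[[0,20,-20,-7,-4,0,100],[0,20,-20,-7,-4,0,100],[0,30,10,-7,0,3,100],[0,30,10,-7,0,3,100]])

```text
time_s: 1.55
tcp_pos: [0.261, -0.3634, 0.355]
eef_rot: [-143.8, 6.9, -92.8]
contact_force: [1.5, 0.1, 2.5]
gripper_width: 0.0875
```

```bash
python3 log.py
```

```text
[ -60.996   -9.483  -12.477  -35.052  -74.349   61.816    0.261   -0.363
    0.355 -143.824    6.939  -92.805]
```

Call:
move_arm(commands=[[30,30,20,0,-8,0,100],[30,30,20,0,-8,0,100],[20,30,0,0,-8,0,100]])

```text
time_s: 1.85
tcp_pos: [0.3437, -0.2723, 0.4006]
eef_rot: [-119.1, 7.1, -89.5]
contact_force: [-0.9, 0.1, -3.0]
gripper_width: 0.0873
```

```bash
python3 log.py; cat > fk.py <<'E'
from h import *
import json,itertools
from scipy.optimize import least_squares
D=np.array([[-46.92,20.546,.682,0,-70.136,-16.507,.302,-.604,.227,180,0,-153.435],[-59.951,6.259,2.517,-22.633,-77.305,36.387,.2621,-.5231,.3478,-159.6,13.11,-114.48]]+[json.loads(l) for l in open('data.txt')])
def rot(ax,a): return R.from_euler(ax,a,degrees=True).as_matrix()
M=np.array([[0,0,1],[0,1,0],[-1,0,0]])  # placeholder tool mount
def fk(q,p,s,Mt=None):
    A=rot('z',q[0]); B=A@rot('y',q[1]); C=B@rot('y',-q[2]); E=C@rot('x',s[0]*q[3]); F=E@rot('y',-q[4]); G=F@rot('x',s[1]*q[5])
    x=A@[p[0],p[6],p[1]]+B@[0,0,p[2]]+C@[p[4],0,p[3]]+E@[0,p[7],p[8]]+G@[p[5],0,0]
    return x,G
E
python3 - <<'E'
from fk import *
for s in itertools.product((1,-1),(1,-1)):
    Ms=[fk(d[:6],np.zeros(9),s)[1].T@R.from_euler('xyz',d[9:],degrees=True).as_matrix() for d in D]
    print(s,max(np.abs(m-Ms[0]).max() for m in Ms)); 
    f=lambda p:np.concatenate([fk(d[:6],p,s)[0]-d[6:9] for d in D]+[1e-4*(p-.1)])
    r=least_squares(f,np.ones(9)*.2); print(r.x.round(4),np.abs(r.fun[:-9]).max()); print(Ms[0].round(2).tolist())
E
```

```text
[ -69.102  -16.459  -19.585  -60.829  -74.112   76.574    0.344   -0.272
    0.401 -119.129    7.115  -89.489]
(1, 1) 1.599471992648076
[ 0.595   0.0449  0.5789 -0.6601 -0.1324  0.3338  0.1885 -0.3618  0.5838] 0.025731062072343935
[[-0.0, -0.0, 1.0], [-0.84, 0.54, 0.0], [-0.54, -0.84, -0.0]]
(1, -1) 1.4487900833567389
[ 0.595   0.0449  0.5789 -0.6601 -0.1324  0.3338  0.1885 -0.3618  0.5838] 0.025731062072343935
[[-0.0, -0.0, 1.0], [-1.0, 0.0, -0.0], [-0.0, -1.0, -0.0]]
(-1, 1) 1.7306331258643146
[ 1.500e-03  1.979e-01  6.015e-01  1.100e-03  4.621e-01  3.778e-01
 -0.000e+00 -1.919e-01 -4.000e-04] 7.330670453631338e-05
[[-0.0, -0.0, 1.0], [-0.84, 0.54, 0.0], [-0.54, -0.84, -0.0]]
(-1, -1) 0.00017838911541198196
[ 1.500e-03  1.979e-01  6.015e-01  1.100e-03  4.621e-01  3.778e-01
 -0.000e+00 -1.919e-01 -4.000e-04] 7.330670453631338e-05
[[-0.0, -0.0, 1.0], [-1.0, 0.0, -0.0], [-0.0, -1.0, -0.0]]
```

```bash
cat >> fk.py <<'E'
p0=np.array([.0015,.1979,.6015,.0011,.4621,.3778,0,-.1919,-.0004])
Mt=np.array([[0,0,1],[-1,0,0],[0,-1,0.]])
LO=np.array([-176,-82,-58.2,-173.8,-174.7,-.2-173.4+.0]);LO=np.array([-176,-82,-58.2,-173.8,-174.7,-173.6]);HI=np.array([176,121.7,71.7,95.5,-.2,173.6])
def FK(q):
    x,G=fk(q,p0,(-1,-1)); return x,G@Mt
def tool(phi,a,sx=1):
    c,s=np.cos(np.radians([phi,phi])),0; ph=np.radians(phi);al=np.radians(a)
    z=np.array([np.cos(ph)*np.cos(al),np.sin(ph)*np.cos(al),-np.sin(al)]); y=sx*np.array([-np.sin(ph),np.cos(ph),0])*-1
    return np.stack([np.cross(y,z),y,z],1)   # sx=1: tool x up
def IK(g,T,q0s):
    """g: grasp point"""
    x=np.array(g)+.019*T[:,2]; out=[]
    for q0 in q0s:
        def f(q):
            X,Q=FK(q); return np.concatenate([(X-x)*3,R.from_matrix(Q.T@T).as_rotvec()])
        r=least_squares(f,np.clip(q0,LO+.5,HI-.5),bounds=(LO,HI),x_scale=30)
        if np.abs(r.fun).max()<2e-3 and not any(np.abs(r.x-o).max()<3 for o in out): out.append(r.x)
    return out
E
cat > s.py <<'E'
from fk import *
print(tool(0,35))
rng=np.random.default_rng(0); cur=D[-1][:6]
Q0=[cur]+[rng.uniform(LO,HI) for _ in range(14)]
for nm,g,ps in(("stand",(.552,-.007,.185),(-60,-30,-5,30,60)),("dock",(.434,.2535,.12),(-60,-30,0,30,60,90,120))):
  for phi in ps:
    for a in(25,35,45):
      for sx in(1,-1):
        for q in IK(g,tool(phi,a,sx),Q0): 
            if abs(q[1])<75 : print(nm,phi,a,sx,q.round(0), "wristz",)
E
time timeout 500 python3 s.py
```

```text
[[ 0.57357644  0.          0.81915204]
 [ 0.         -1.          0.        ]
 [ 0.81915204 -0.         -0.57357644]]
stand -60 35 1 [ 40.  15. -57.  70. -60. -70.] wristz
stand -60 35 -1 [ 40.  15. -57.  70. -60. 110.] wristz
stand -60 45 1 [ 38.  11. -54.  61. -53. -59.] wristz
stand -60 45 -1 [ 38.  11. -54.  61. -53. 121.] wristz
stand -5 25 1 [ -33.    4.  -54. -137.  -39. -113.] wristz
stand -5 25 -1 [ -33.    4.  -54. -137.  -39.   67.] wristz
stand 30 25 1 [ -31.   10.  -32.  -89.  -53. -144.] wristz
stand 30 25 -1 [-31.  10. -32. -89. -53.  36.] wristz
stand 30 35 1 [ -18.    4.  -29.  -74.  -39. -168.] wristz
stand 30 35 -1 [-18.   4. -29. -74. -39.  12.] wristz
stand 30 45 1 [ -2.   1. -29. -51. -29. 161.] wristz
stand 30 45 -1 [ -2.   1. -29. -51. -29. -19.] wristz
stand 60 25 1 [ -29.   21.  -16.  -70.  -74. -146.] wristz
stand 60 25 -1 [-29.  21. -16. -70. -74.  34.] wristz
stand 60 35 1 [ -22.   16.  -15.  -62.  -67. -157.] wristz
stand 60 35 -1 [-22.  16. -15. -62. -67.  23.] wristz
stand 60 45 1 [ -14.   12.  -16.  -52.  -60. -170.] wristz
stand 60 45 -1 [-14.  12. -
[... 754 characters left out ...]
  -2.   26.  -22.  -72.  -73. -134.] wristz
dock 90 25 -1 [ -2.  26. -22. -72. -73.  46.] wristz
dock 90 35 1 [   5.   20.  -23.  -65.  -64. -145.] wristz
dock 90 35 -1 [  5.  20. -23. -65. -64.  35.] wristz
dock 90 45 1 [  14.   14.  -23.  -56.  -55. -159.] wristz
dock 90 45 -1 [ 14.  14. -23. -56. -55.  21.] wristz
dock 120 25 1 [   7.   34.   -6.  -57.  -89. -134.] wristz
dock 120 25 -1 [  7.  34.  -6. -57. -89.  46.] wristz
dock 120 35 1 [  12.   29.   -8.  -52.  -82. -140.] wristz
dock 120 35 -1 [ 12.  29.  -8. -52. -82.  40.] wristz
dock 120 45 1 [  17.   24.  -11.  -46.  -74. -147.] wristz
dock 120 45 -1 [ 17.  24. -11. -46. -74.  33.] wristz
real	0m15.520s
user	0m15.874s
sys	0m0.041s
```

```bash
cat > plan.py <<'E'
from fk import *
def plan(g,phi,a,sx=-1,n=None,vmax=45):
    """straight move to grasp point g with tool(phi,a): row values, and joints along"""
    s=get_state(); X=s['tcp_pos']; Q=R.from_euler('xyz',s['eef_rot'],degrees=True).as_matrix()
    T=tool(phi,a,sx); x=np.array(g)+.019*T[:,2]; d=(x-X)*1000; rv=R.from_matrix(T@Q.T).as_rotvec(degrees=True)
    n=n or int(np.ceil(max(np.linalg.norm(d)/vmax,np.linalg.norm(rv)/8)))
    print("n",n,"d",d.round(1),"rv",rv.round(2),"row",(d/n).round(2),(rv/n).round(3))
    q=s['joints']; mx=0
    for k in range(1,n+1):
        Tk=R.from_rotvec(rv*k/n,degrees=True).as_matrix()@Q; r=IK(X+d/1000*k/n-.019*Tk[:,2],Tk,[q])
        if not r: print("FAIL",k); return
        mx=np.maximum(mx,abs(r[0]-q)*10); q=r[0]
    print("end q",q.round(1),"max deg/s",mx.round(0))
E
python3 -c "
from plan import *
plan((.467,-.056,.254),30,35)
plan((.42,-.08,.30),30,35)
print('red?')"
```

```text
n 9 d [ 136.7  224.1 -157.5] rv [ 63.51  24.86 -20.96] row [ 15.19  24.9  -17.5 ] [ 7.057  2.762 -2.329]
end q [-26.2  -7.9 -30.5 -62.5 -50.1   1.5] max deg/s [ 73.  32.  21.  38.  47. 114.]
n 9 d [  89.7  200.1 -111.5] rv [ 63.51  24.86 -20.96] row [  9.97  22.23 -12.39] [ 7.057  2.762 -2.329]
end q [-32.7 -13.8 -28.9 -57.9 -59.2  -2.8] max deg/s [ 60.  19.  15.  26.  33. 112.]
red?
```

Call:
move_arm(commands=[[10,22,-12,7.06,2.76,-2.33,100],[10,22,-12,7.06,2.76,-2.33,100],[10,22,-12,7.06,2.76,-2.33,100],[10,22,-12,7.06,2.76,-2.33,100],[10,22,-12,7.06,2.76,-2.33,100],[10,22,-12,7.06,2.76,-2.33,100],[10,22,-12,7.06,2.76,-2.33,100],[10,22,-12,7.06,2.76,-2.33,100],[10,22,-12,7.06,2.76,-2.33,100],[0,0,0,0,0,0,100]])

```text
time_s: 2.85
tcp_pos: [0.4318, -0.0737, 0.2865]
eef_rot: [178.1, 55.0, -151.5]
contact_force: [-1.0, 0.5, -1.0]
gripper_width: 0.0877
```

```bash
python3 - <<'E'
from plan import *
import pickle
st=get_state(); c=cam("wrist"); pickle.dump((st,c),open("w1.pkl","wb"))
cv2.imwrite("pics/w1.png",cv2.resize(c["frame"],(800,600),interpolation=cv2.INTER_CUBIC))
for z in(.1,.145,.15,.23,.25): print(z,(proj(c,(.552,-.007,z),st)/.64).round(0))
print((proj(c,(.522,-.0055,.289),st)/.64).round(0))
plan((.552,-.007,.185),30,35)
E
```

```text
0.1 [394. 156.]
0.145 [395. 214.]
0.15 [395. 221.]
0.23 [397. 338.]
0.25 [397. 370.]
[430. 433.]
n 5 d [ 133.8   75.9 -113.3] rv [-0.63 -0.35 -0.14] row [ 26.76  15.17 -22.66] [-0.127 -0.069 -0.028]
end q [-18.2   4.2 -29.2 -73.7 -39.5  11.9] max deg/s [46. 41. 11. 41. 57. 42.]
```

View pics/w1.png

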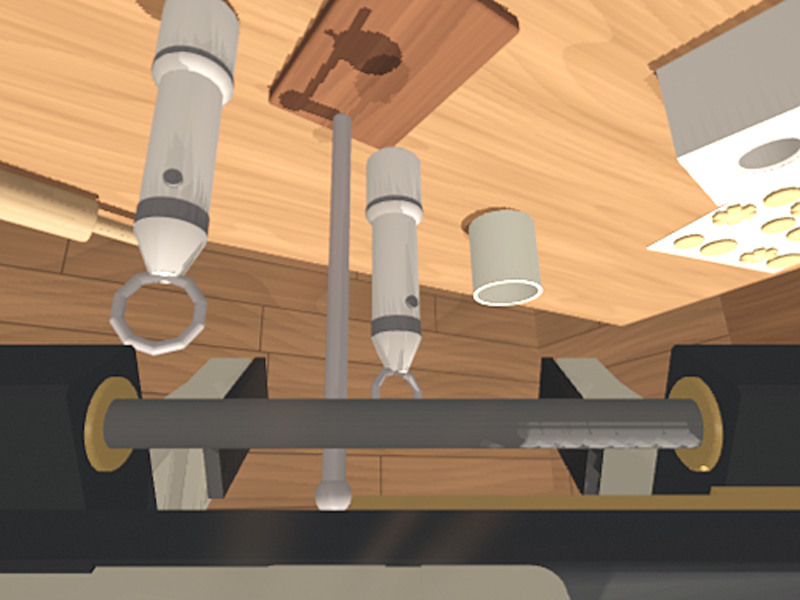

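Call:
move_arm(commands=[[22,13,-19,-0.1,-0.06,0,100],[22,13,-19,-0.1,-0.06,0,100],[22,13,-19,-0.1,-0.06,0,100],[22,12,-19,-0.1,-0.06,0,100],[22,12,-19,-0.1,-0.06,0,100],[12,7,-10,0,0,0,100],[12,6,-9,0,0,0,100],[0,0,0,0,0,0,100]])

```text
time_s: 3.7
tcp_pos: [0.5666, 0.0, 0.1737]
eef_rot: [-180.0, 55.0, -149.9]
contact_force: [-0.8, -0.1, -0.7]
gripper_width: 0.0878
```

```bash
python3 - <<'E'
from plan import *
plan((.552,-.007,.185),30,35,n=1)
st=get_state(); c=cam("wrist"); s=cam("side")
a=cv2.resize(c["frame"],(480,360),interpolation=cv2.INTER_AREA); b=cv2.resize(s["frame"][110:260,220:350],(312,360),interpolation=2)
cv2.imwrite("pics/c2.png",np.hstack([a,b]))
E
```

```text
n 1 d [-1.1  0.7  0.4] rv [-0.01  0.04 -0.12] row [-1.11  0.74  0.36] [-0.006  0.041 -0.116]
end q [-18.2   4.2 -29.2 -73.7 -39.5  11.9] max deg/s [1. 2. 2. 0. 2. 1.]
```

View pics/c2.png

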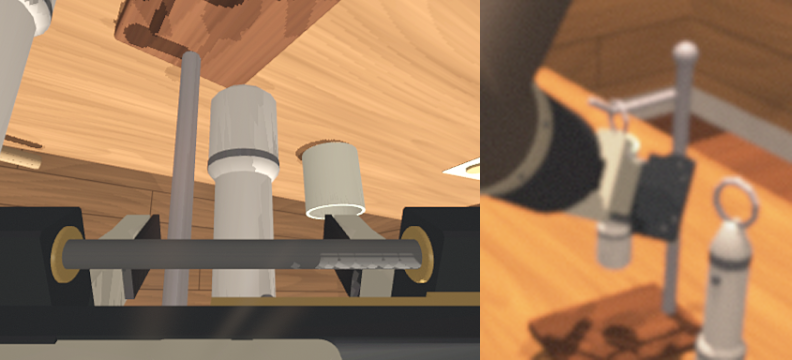

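```bash
python3 - <<'E'
from plan import *
st=get_state(); c=cam("wrist"); k=480/512
for e in(-.006,0,.006):
  b=np.array([.552,-.007,0])+e*np.array([.866,.5,0]); l=np.array([.5,-.866,0])
  for z,r in((.145,.019),(.104,.019),(.165,.015)): print(e,z,(proj(c,b+l*r+[0,0,z],st)*k).round(1),(proj(c,b-l*r+[0,0,z],st)*k).round(1))
f=c["frame"]; g=cv2.cvtColor(f,cv2.COLOR_BGR2GRAY).astype(int)
for row in(120,140,215): print(row*k,[(round(x*k,1),g[row,x+1]-g[row,x-1]) for x in range(200,330) if abs(g[row,x+1]-g[row,x-1])>30])
E
```

```text
-0.006 0.145 [206.6 164.4] [281.8 164.4]
-0.006 0.104 [209.4  95.8] [278.5  95.9]
-0.006 0.165 [213.3 202.4] [275.3 202.4]
0 0.145 [207.8 168.9] [280.4 169. ]
0 0.104 [210.4 102.1] [277.4 102.2]
0 0.165 [214.3 205.8] [274.1 205.8]
0.006 0.145 [208.9 173.2] [279.1 173.2]
0.006 0.104 [211.4 108.1] [276.3 108.1]
0.006 0.165 [215.2 209. ] [273. 209.]
112.5 [(196.9, np.int64(48)), (197.8, np.int64(71)), (210.0, np.int64(-42))]
131.25 [(195.9, np.int64(53)), (196.9, np.int64(71)), (209.1, np.int64(-36))]
201.5625 [(213.8, np.int64(31)), (214.7, np.int64(33)), (270.9, np.int64(-48)), (271.9, np.int64(-84)), (303.8, np.int64(34)), (304.7, np.int64(54))]
```

Call:
move_arm(commands=[[1.5,2,0,0,0,0,100],[0,0,0,0,0,0,40],[0,0,0,0,0,0,30],[0,0,0,0,0,0,20],[0,0,0,0,0,0,10],[0,0,0,0,0,0,10],[0,0,0,0,0,0,10],[0,0,0,0,0,0,10]], squeeze=50)

```text
time_s: 4.65
tcp_pos: [0.5674, 0.0023, 0.1745]
eef_rot: [179.9, 55.1, -150.0]
contact_force: [0.1, -0.1, -0.5]
gripper_width: 0.0371
```

Call:
move_arm(commands=[[0,0,0,0,0,0,10],[0,0,0,0,0,0,10],[0,0,0,0,0,0,10],[0,0,0,0,0,0,10]])

```text
time_s: 5.05
tcp_pos: [0.5674, 0.0024, 0.1746]
eef_rot: [179.9, 55.1, -150.0]
contact_force: [-0.1, 0.9, 0.6]
gripper_width: 0.0289
```

Call:
move_arm(commands=[[0,0,2,0,0,0,10],[0,0,3,0,0,0,10],[0,0,3,0,0,0,10],[0,0,2,0,0,0,10],[0,0,0,0,0,0,10]])

```text
time_s: 5.55
tcp_pos: [0.5675, 0.0024, 0.1851]
eef_rot: [180.0, 55.1, -150.0]
contact_force: [1.2, -0.1, -1.6]
gripper_width: 0.0288
```

```bash
python3 - <<'E'
from h import *
print(get_state()['contact_force'],get_state()['moment'])
s=cam("side");t=cam("top")
a=cv2.resize(t["frame"][120:200,205:305],(500,400),interpolation=2); b=cv2.resize(s["frame"][130:230,240:315],(300,400),interpolation=2)
cv2.imwrite("pics/c3.png",np.hstack([a,b]))
E
```

```text
[ 1.20320289 -0.08100753 -1.57934249] [-1.65549109  2.98140465  0.03824481]
```

View pics/c3.png

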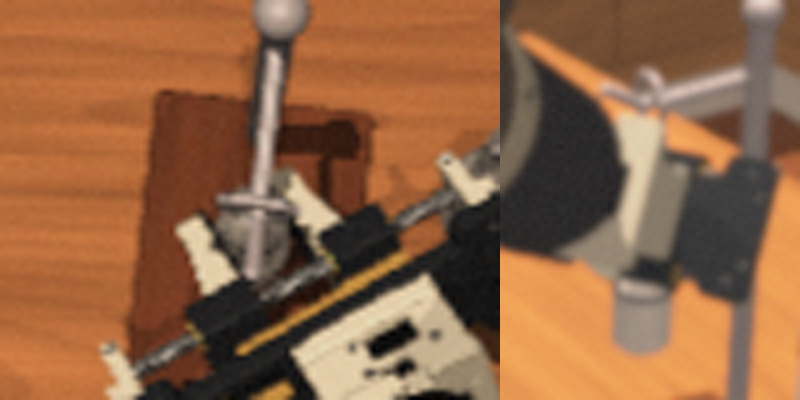

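Call:
move_arm(commands=[[-3,0.3,0,0,0,0,10],[-4,0.3,1,0,0,0,10],[-5,0.4,3,0,0,0,10],[-5,0.4,3,0,0,0,10],[-5,0.4,3,0,0,0,10],[-5,0.4,3,0,0,0,10],[-5,0.4,3,0,0,0,10],[-5,0.4,3,0,0,0,10],[-5,0.4,3,0,0,0,10],[-5,0.4,2,0,0,0,10],[-5,0.4,1,0,0,0,10],[-5,0.4,0,0,0,0,10],[-10,0.8,0,0,0,0,10],[-15,1,0,0,0,0,10],[-10,1,0,0,0,0,10],[0,0,0,0,0,0,10]])

```text
time_s: 7.25
tcp_pos: [0.4738, 0.0099, 0.2095]
eef_rot: [179.9, 55.1, -150.0]
contact_force: [0.4, -0.1, -2.6]
gripper_width: 0.0289
```

```bash
python3 - <<'E'
from plan import *
import pickle
s=cam("side");t=cam("top");st=get_state();w=cam("wrist");pickle.dump((st,w,s,t),open("w2.pkl","wb"))
print(st['contact_force'],st['moment'],st['tcp_pos'],st['eef_rot'])
a=cv2.resize(w["frame"],(480,360),interpolation=cv2.INTER_AREA); b=cv2.resize(s["frame"][110:260,200:330],(312,360),interpolation=2)
cv2.imwrite("pics/c4.png",np.hstack([a,b]))
T=R.from_euler('xyz',st['eef_rot'],degrees=True).as_matrix()
print("grasp",st['tcp_pos']-.019*T[:,2])
for phi in(60,75):
  for z in(.255,.16,.11): print(phi,z);plan((.434,.2535,z),phi,35)
E
```

```text
[ 1.80468463  0.35789537 -2.34122744] [-1.74495339  2.92331794 -0.05772322] [0.47534435 0.00953498 0.20996257] [ 179.98431209   55.13553179 -149.98995539]
grasp [0.46184731 0.0017333  0.22082367]
60 0.255
n 6 d [-33.9 257.4  34.2] rv [-0.1   0.08 29.97] row [-5.65 42.91  5.69] [-0.017  0.014  4.994]
end q [ 18.4  -8.8 -31.3 -61.4 -38.3  -7.7] max deg/s [64. 12. 17. 11.  8. 22.]
60 0.16
n 6 d [-33.9 257.4 -60.8] rv [-0.1   0.08 29.97] row [ -5.65  42.91 -10.14] [-0.017  0.014  4.994]
end q [  7.8   3.4 -34.9 -77.8 -41.5  20.4] max deg/s [44. 29. 11. 20.  2. 31.]
60 0.11
n 7 d [ -33.9  257.4 -110.8] rv [-0.1   0.08 29.97] row [ -4.84  36.78 -15.83] [-0.015  0.012  4.281]
end q [  2.6  11.5 -36.8 -85.7 -43.8  35.9] max deg/s [34. 37. 10. 28.  5. 50.]
75 0.255
n 6 d [-37.6 259.   34.2] rv [-0.12  0.07 44.97] row [-6.27 43.16  5.69] [-0.019  0.011  7.494]
end q [  9.5  -1.  -24.4 -62.3 -57.4   7.3] max deg/s [49. 23. 29.  9. 33. 11.]
75 0.16
n 6 d [-37.6 259.  -60.8] rv [-0.12  0.07 44.97] row [ -6.27  43.16 -10.14] [-0.019  0.011  7.494]
end q [  5.5   9.3 -28.6 -70.2 -54.6  25. ] max deg/s [49. 35. 23. 15. 36. 55.]
75 0.11
n 7 d [ -37.6  259.  -110.8] rv [-0.12  0.07 44.97] row [ -5.38  37.   -15.83] [-0.017  0.01   6.424]
end q [  3.2  16.  -30.  -74.6 -53.8  35.2] max deg/s [43. 38. 20. 24. 33. 69.]
```

View pics/c4.png

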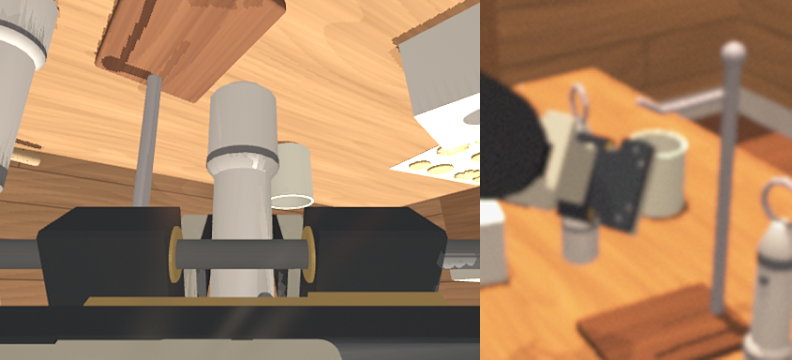

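Call:
move_arm(commands=[[-3,20,0,0,0,3,10],[-4,35,0,0,0,4,10],[-5,37,0,0,0,4,10],[-5,37,0,0,0,4,10],[-5,37,-4,0,0,4,10],[-5,37,-6,0,0,4,10],[-4,34,-8,0,0,4,10],[-3,20,-7,0,0,3,10],[0,0,0,0,0,0,10],[0,0,0,0,0,0,10],[0,0,0,0,0,0,10]])

```text
time_s: 8.5
tcp_pos: [0.4417, 0.2662, 0.1846]
eef_rot: [179.9, 55.1, -120.1]
contact_force: [0.0, -0.0, -1.8]
gripper_width: 0.0288
```

```bash
python3 - <<'E'
from plan import *
import pickle
st=get_state();w=cam("wrist");s=cam("side");t=cam("top");pickle.dump((st,w,s,t),open("w3.pkl","wb"))
print(st['contact_force'],st['tcp_pos'],st['eef_rot'])
T=R.from_euler('xyz',st['eef_rot'],degrees=True).as_matrix(); g=st['tcp_pos']-.019*T[:,2]; print("grasp",g)
f=st['tcp_pos'][2]-.0746; 
for z in(f+.004,f+.045,f+.05): print("mixer if centred",(proj(w,[g[0],g[1],z],st)/.64).round(1))
print("bore",(proj(w,[.4343,.2535,.085],st)/.64).round(1))
a=cv2.resize(w["frame"],(480,360),interpolation=cv2.INTER_AREA); b=cv2.resize(s["frame"][160:250,140:218],(312,360),interpolation=2)
cv2.imwrite("pics/w3.png",np.hstack([a,b]))
E
```

```text
[ 0.03250362 -0.01546297 -1.81690173] [0.44169723 0.26618136 0.1846013 ] [ 179.93210439   55.08604342 -120.06685956]
grasp [0.43391087 0.2526863  0.19547586]
mixer if centred [403.8 170.5]
mixer if centred [404.1 282. ]
mixer if centred [404.1 296.9]
bore [403.8 103.4]
```

View pics/w3.png

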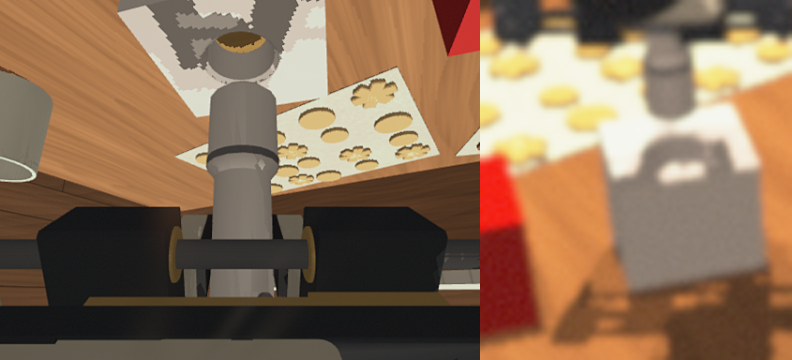

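```bash
python3 - <<'E'
from h import *
import pickle
st,w,s,t=pickle.load(open("w3.pkl","rb"))
a=cv2.resize(w["frame"][20:195,205:310],None,fx=3.42,fy=3.42,interpolation=cv2.INTER_CUBIC)[:598]
p=proj(s,[.434,.2535,.11]);print(p); u,v=int(p[0]),int(p[1])
b=cv2.resize(s["frame"][v-40:v+45,u-40:u+40],None,fx=5,fy=5,interpolation=2); b=np.vstack([b,np.zeros((598-b.shape[0],b.shape[1],3),np.uint8)])
cv2.imwrite("pics/w3c.png",np.hstack([a,b])[:,:800]);print(u-40,v-40,a.shape)
E
```

```text
[187.38184273 188.28236534]
147 148 (598, 359, 3)
```

View pics/w3c.png

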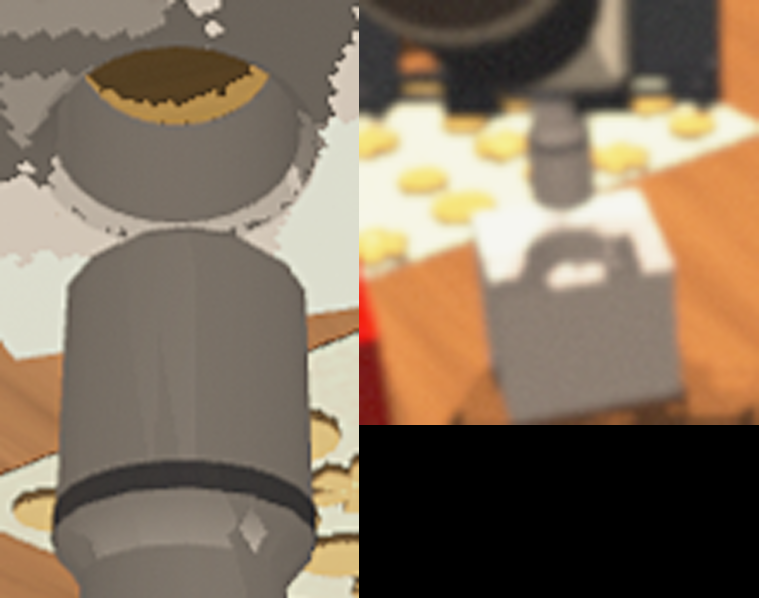

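```bash
cat > outl.py <<'E'
from h import *
def ext(w,st,c,r,z):
    an=np.linspace(0,2*np.pi,73); P=np.array([proj(w,[c[0]+r*np.cos(a),c[1]+r*np.sin(a),z],st) for a in an])
    P=(P-[205,20])*3.42; return "x %.0f..%.0f y %.0f..%.0f"%(P[:,0].min(),P[:,0].max(),P[:,1].min(),P[:,1].max())
E
python3 - <<'E'
from outl import *
import pickle
st,w,s,t=pickle.load(open("w3.pkl","rb"))
T=np.eye(4);T[:3,:3]=R.from_euler('xyz',st["eef_rot"],degrees=True).as_matrix();T[:3,3]=st["tcp_pos"];print("cam",(T@np.array(w["tool_from_camera"]))[:3,3])
ph=np.array([.5,.866])
for e in(-.005,0): print("bore e",e,ext(w,st,np.array([.4343,.2535])+ph*e,.0205,.085), ext(w,st,np.array([.4343,.2535])+ph*e,.0205,.081))
g=np.array([.4339,.2527]);f=.110
for e in(-.003,0,.003): print("foot e",e,[ext(w,st,g+ph*e,r,f+z) for r,z in((.015,0),(.019,.004),(.019,.045))])
# independent bore check by the top view: brass/white ring from the first picture
t0=pickle.load(open("top0.pkl","rb")); print("dock size by edges at .085: sides")
E
```

```text
cam [0.35784298 0.1199811  0.2181074 ]
bore e -0.005 x 55..311 y 34..219 x 56..310 y 13..201
bore e 0 x 58..308 y 61..237 x 59..307 y 40..219
foot e -0.003 ['x 85..280 y 207..326', 'x 58..308 y 212..360', 'x 48..319 y 482..588']
foot e 0 ['x 87..279 y 221..336', 'x 60..306 y 226..369', 'x 50..317 y 492..595']
foot e 0.003 ['x 88..277 y 234..346', 'x 62..304 y 240..379', 'x 52..314 y 502..601']
dock size by edges at .085: sides
```

Call:
move_arm(commands=[[-0.5,-2,-7,0,0,0,10],[-0.5,-2,-7,0,0,0,10],[-0.5,-1,-5,0,0,0,10],[0,0,0,0,0,0,10],[0,0,0,0,0,0,10]])

```text
time_s: 9.15
tcp_pos: [0.4402, 0.2614, 0.1657]
eef_rot: [179.9, 55.1, -120.1]
contact_force: [-0.3, 1.0, -2.5]
gripper_width: 0.0293
```

```bash
python3 - <<'E'
from outl import *
import pickle
st=get_state();w=cam("wrist");s=cam("side");t=cam("top");pickle.dump((st,w,s,t),open("w4.pkl","wb"))
T=R.from_euler('xyz',st['eef_rot'],degrees=True).as_matrix(); g=st['tcp_pos']-.019*T[:,2]; print(st['contact_force'],st['tcp_pos'],"grasp",g)
ph=np.array([.5,.866])
for e in(-.006,-.003): print("bore e",e,ext(w,st,np.array([.4343,.2535])+ph*e,.0205,.085))
for df in(-.002,0):
  for e in(0,.003,.006): print("foot",df,e,[ext(w,st,g[:2]+ph*e,r,st['tcp_pos'][2]-.0746+df+z) for r,z in((.015,0),(.019,.004),(.019,.045))])
a=cv2.resize(w["frame"][20:195,205:310],None,fx=3.42,fy=3.42,interpolation=cv2.INTER_CUBIC)[:598]
b=cv2.resize(s["frame"][148:233,147:227],None,fx=5,fy=5,interpolation=2); b=np.vstack([b,np.zeros((598-b.shape[0],b.shape[1],3),np.uint8)])
o=np.clip(np.hstack([a,b])*1.5,0,255).astype(np.uint8); cv2.imwrite("pics/w4.png",o)
E
```

```text
[-0.30672801  0.97377264 -2.51490886] [0.44021918 0.26140226 0.16574331] grasp [0.43243605 0.24790189 0.17661359]
bore e -0.006 x 60..320 y 159..323
bore e -0.003 x 62..318 y 173..332
foot -0.002 0 ['x 87..278 y 209..326', 'x 60..305 y 214..359', 'x 50..316 y 478..583']
foot -0.002 0.003 ['x 88..277 y 223..336', 'x 62..303 y 228..368', 'x 53..314 y 488..589']
foot -0.002 0.006 ['x 90..275 y 236..345', 'x 64..301 y 241..377', 'x 55..312 y 498..596']
foot 0 0 ['x 87..279 y 221..336', 'x 60..305 y 226..369', 'x 50..317 y 492..595']
foot 0 0.003 ['x 88..277 y 234..346', 'x 62..304 y 240..378', 'x 52..314 y 502..601']
foot 0 0.006 ['x 89..276 y 247..355', 'x 64..302 y 253..387', 'x 54..312 y 511..607']
```

View pics/w4.png

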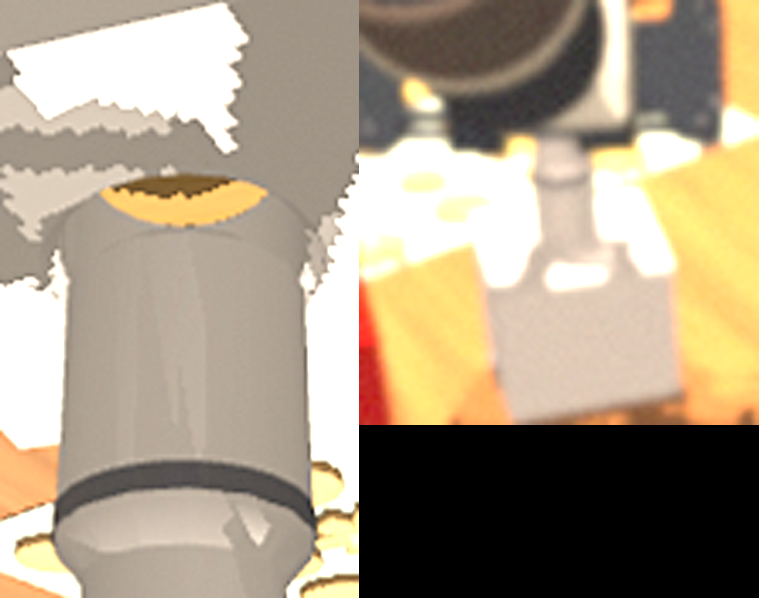

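Call:
move_arm(commands=[[0,0,-2,0,0,0,10],[0,0,-2,0,0,0,10],[0,0,-1,0,0,0,10],[0,0,-1,0,0,0,10],[0,0,-1,0,0,0,10],[0,0,0,0,0,0,10],[0,0,0,0,0,0,10]])

```text
time_s: 10.0
tcp_pos: [0.44, 0.2617, 0.1585]
eef_rot: [179.9, 55.1, -120.0]
contact_force: [0.2, 0.6, -2.2]
gripper_width: 0.0285
```

Call:
move_arm(commands=[[0,0,-1,0,0,0,10],[0,0,-1,0,0,0,10],[0,0,0,0,0,0,10]])

```text
time_s: 10.3
tcp_pos: [0.4404, 0.262, 0.157]
eef_rot: [179.9, 55.2, -120.0]
contact_force: [0.8, 1.6, 0.5]
gripper_width: 0.0289
```

Call:
move_arm(commands=[[0.4,0.7,0,0,0,0,10],[0.4,0.7,0,0,0,0,10],[0,0,-1,0,0,0,10],[0,0,0,0,0,0,10]])

```text
time_s: 10.7
tcp_pos: [0.441, 0.2633, 0.1557]
eef_rot: [179.9, 55.1, -120.0]
contact_force: [0.5, 0.9, -0.6]
gripper_width: 0.0288
```

Call:
move_arm(commands=[[0,0,-1,0,0,0,10],[0,0,-1,0,0,0,10],[0,0,0,0,0,0,10]])

```text
time_s: 11.0
tcp_pos: [0.4409, 0.263, 0.1534]
eef_rot: [179.9, 55.1, -120.1]
contact_force: [3.1, 2.5, -1.7]
gripper_width: 0.0292
```

Call:
move_arm(commands=[[0.6,0.6,0,0,0,0,10],[0,0,-1,0,0,0,10],[0,0,-1,0,0,0,10],[0,0,0,0,0,0,10]])

```text
time_s: 11.4
tcp_pos: [0.4412, 0.2637, 0.1513]
eef_rot: [179.9, 55.1, -120.1]
contact_force: [1.4, 1.9, -1.4]
gripper_width: 0.0289
```

Call:
move_arm(commands=[[0,0,-1,0,0,0,10],[0,0,-1,0,0,0,10],[0,0,0,0,0,0,10]])

```text
time_s: 11.7
tcp_pos: [0.4413, 0.2637, 0.1493]
eef_rot: [179.9, 55.1, -120.0]
contact_force: [2.2, 1.4, -1.7]
gripper_width: 0.029
```

Call:
move_arm(commands=[[0.4,0.3,0,0,0,0,10],[0,0,-1.5,0,0,0,10],[0,0,-1.5,0,0,0,10],[0,0,-1,0,0,0,10],[0,0,0,0,0,0,10]])

```text
time_s: 12.2
tcp_pos: [0.4416, 0.2639, 0.1452]
eef_rot: [179.9, 55.1, -120.1]
contact_force: [0.9, 0.2, -2.9]
gripper_width: 0.0288
```

Call:
move_arm(commands=[[0,0,-1,0,0,0,10],[0,0,-1,0,0,0,10],[0,0,-1,0,0,0,10],[0,0,0,0,0,0,10]])

```text
time_s: 12.6
tcp_pos: [0.4417, 0.264, 0.1423]
eef_rot: [179.9, 55.1, -120.0]
contact_force: [0.8, 0.7, -2.5]
gripper_width: 0.0289
```

Call:
move_arm(commands=[[0,0,-1,0,0,0,10],[0,0,-1,0,0,0,10],[0,0,0,0,0,0,10]])

```text
time_s: 12.9
tcp_pos: [0.4417, 0.264, 0.1404]
eef_rot: [179.9, 55.1, -120.0]
contact_force: [1.3, 0.5, -2.5]
gripper_width: 0.0287
```

Call:
move_arm(commands=[[0,0,-1,0,0,0,10],[0,0,-1,0,0,0,10],[0,0,-1,0,0,0,10],[0,0,-1,0,0,0,10]])

```text
time_s: 13.3
tcp_pos: [0.442, 0.2643, 0.1369]
eef_rot: [179.9, 55.2, -120.0]
contact_force: [-0.7, -0.2, 5.2]
gripper_width: 0.0286
```

Call:
move_arm(commands=[[0,0,-1,0,0,0,10],[0,0,-1,0,0,0,10],[0,0,-1,0,0,0,10],[0,0,0,0,0,0,10]])

```text
time_s: 13.7
tcp_pos: [0.4422, 0.2646, 0.1347]
eef_rot: [180.0, 55.2, -119.9]
contact_force: [-1.3, -1.7, 6.7]
gripper_width: 0.0289
```

Call:
move_arm(commands=[[0,0,-1,0,0,0,10],[0,0,-1,0,0,0,10],[0,0,-1,0,0,0,10],[0,0,-1,0,0,0,10],[0,0,-1,0,0,0,10]])

```text
time_s: 14.2
tcp_pos: [0.4422, 0.2647, 0.1299]
eef_rot: [180.0, 55.3, -119.9]
contact_force: [-2.7, -1.1, 8.4]
gripper_width: 0.0291
```

Call:
move_arm(commands=[[0,0,-1,0,0,0,10],[0,0,-1,0,0,0,10],[0,0,-1,0,0,0,10],[0,0,-1,0,0,0,10]])

```text
time_s: 14.6
tcp_pos: [0.4422, 0.2647, 0.1259]
eef_rot: [180.0, 55.3, -119.9]
contact_force: [-2.4, -2.3, 8.7]
gripper_width: 0.029
```

Call:
move_arm(commands=[[0,0,-1,0,0,0,10],[0,0,-1,0,0,0,10]])

```text
time_s: 14.8
tcp_pos: [0.4422, 0.2647, 0.1239]
eef_rot: [180.0, 55.3, -119.9]
contact_force: [-2.6, -0.7, 8.6]
gripper_width: 0.0286
```

Call:
move_arm(commands=[[0,0,-0.7,0,0,0,10],[0,0,-0.7,0,0,0,10]])

```text
time_s: 15.0
tcp_pos: [0.4422, 0.2647, 0.1225]
eef_rot: [180.0, 55.3, -119.9]
contact_force: [-1.9, -0.5, 8.2]
gripper_width: 0.0289
```

Call:
move_arm(commands=[[0,0,-0.7,0,0,0,10],[0,0,-0.7,0,0,0,10]])

```text
time_s: 15.2
tcp_pos: [0.4422, 0.2647, 0.1211]
eef_rot: [180.0, 55.3, -119.9]
contact_force: [-1.6, -1.5, 8.6]
gripper_width: 0.029
```

Call:
move_arm(commands=[[0,0,-0.6,0,0,0,10],[0,0,-0.6,0,0,0,10]])

```text
time_s: 15.4
tcp_pos: [0.4426, 0.2652, 0.1209]
eef_rot: [-180.0, 55.4, -119.9]
contact_force: [-4.4, -2.7, 18.7]
gripper_width: 0.029
```

Call:
move_arm(commands=[[0,0,0,0,0,0,10],[0,0,0,0,0,0,10]])

```text
time_s: 15.6
tcp_pos: [0.4425, 0.2652, 0.1209]
eef_rot: [-180.0, 55.4, -119.9]
contact_force: [-3.3, -2.0, 15.1]
gripper_width: 0.0291
```

Call:
move_arm(commands=[[0,0,0.8,0,0,0,10],[-0.3,-0.3,0.8,0,0,0,10],[0,0,0,0,0,0,10]])

```text
time_s: 15.9
tcp_pos: [0.4418, 0.2641, 0.1209]
eef_rot: [180.0, 55.2, -120.0]
contact_force: [0.1, 1.0, 4.2]
gripper_width: 0.0291
```

Call:
move_arm(commands=[[0,0,0,0,0,0,45],[0,0,0,0,0,0,70],[0,0,0,0,0,0,90],[0,0,0,0,0,0,90],[0,0,0,0,0,0,90],[0,0,0,0,0,0,90],[0,0,0,0,0,0,90],[0,0,0,0,0,0,90]])

```text
time_s: 16.7
tcp_pos: [0.4414, 0.2637, 0.1202]
eef_rot: [179.9, 55.1, -120.0]
contact_force: [1.1, 0.4, 0.7]
gripper_width: 0.0785
```

Call:
move_arm(commands=[[-4,-7,5.6,0,0,0,90],[-8,-14,11,0,0,0,90],[-10,-17,14,0,0,0,90],[-12,-21,17,0,0,0,90],[-12,-21,17,0,0,0,90],[-12,-21,17,0,0,0,90],[-6,-10,8,0,0,0,90],[0,0,0,0,0,0,90]])

```text
time_s: 17.5
tcp_pos: [0.3772, 0.1514, 0.2112]
eef_rot: [-179.7, 55.1, -119.8]
contact_force: [0.1, -0.1, 0.3]
gripper_width: 0.079
```

```bash
python3 - <<'E'
from h import *
w=cam("wrist");s=cam("side");st=get_state();print(st['contact_force'],st['tcp_pos'])
a=cv2.resize(w["frame"],(480,360),interpolation=cv2.INTER_AREA); b=cv2.resize(s["frame"][140:250,140:235],(311,360),interpolation=2)
cv2.imwrite("pics/fin.png",np.hstack([a,b]))
E
```

```text
[-0.23562477  0.06407378 -0.63420442] [0.37747627 0.15246843 0.21008059]
```

View pics/fin.png

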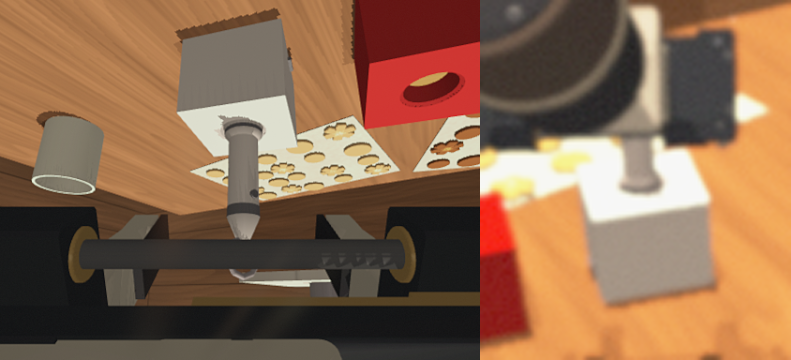

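The wrist view shows the mixer upright in the white dock's bore, with its foot at about (243,130). The gripper is clear of it and the contact force is near zero, so I'm handing in.

```bash
python3 -c "
from plant import *
print(close_job())"
```

```text
the job is handed in; nothing more can be done
None
```

The smaller mixer handle is off its hook and standing upright, foot down, in the bore of the white dock. It is pressed to the hard stop and released, and I handed the job in at about 17.5 s.

- **Unhooking:** I gripped it from the side at 50 N, raised it 10 mm and drew it out along the slope. I saw no sign of it turning in the fingers.
- **Insertion:** The bevel first caught on the bore's rim, with side force up to about 4 N. Small sideways shifts freed it.
- **Pressing:** The pad slid about 16–17 mm at a reading of roughly 8–9 N. The push then rose steeply to a reading of 18.7 N, about 21 N with the handle's weight added back. That is a touch over the 15–20 N asked for, but well under the 35 N that counts as ramming. It held at a reading of 15.1 N, about 17.6 N with the weight, with no further movement.
- **Last checks:** The last wrist and side pictures showed the handle upright in the bore with the gripper clear and contact force near zero. The mug and the red dock looked untouched. The jar and the cutter were not in the last pictures; the gripper never worked near them.

One disagreement: the first top-view fix of the bore and the wrist-camera fix differed by about 3 mm. I relied on the wrist view and the contact forces instead.

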